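# Lock the drilling template on the fixture board

## Robot

A 6-joint arm with a two-finger parallel gripper is mounted at the origin on a cart in front of the work surface, level with it; the furniture and walls round the work are solid. World frame = base frame: x ahead of the robot, y to its left, z up, the work surface at z = 0. Lengths are in m, angles in rad, forces in N, time in s.
With the tool pointing down it reaches from about 0.4 to 0.925 m from the base axis. Payload 3.4 kg.
Tool frame: the origin (TCP) lies on the centre line of the jaws, within the pads' length; the fingertips stand 19 mm ahead of it and the grasp point (between the pads) is the TCP; z points along the fingers, y is the line along which they close (so a half turn about z gives the same grasp; the last joint's range is limited). The gripper opens to 85 mm and grips with 20 to 120 N. Pads are 22 mm wide; open, the fingers measure 114 mm over their backs; the gripper's body (76 mm by 85 mm) begins 54 mm behind the grasp point. The pads swing forward as they close: fully open they stand 13 mm farther back than shut.
Start: joints at [-1.244, 0.307, 1.506, -0, 1.328, -0.073], TCP at [0.224, -0.529, 0.25] pointing down, gripper open.
Joint ranges: [-3.12, 3.12], [-1.05, 2.28], [0.14, 2.33], [-1.42, 4.57], [0.1, 2.73], [-2.68, 2.68]. Speed limits (rad/s): [2.57, 2.57, 3.14, 3.14, 3.14, 3.14].

## Interface

Orientations are given as a unit quaternion [w, x, y, z].
In Python, from station import manip, cams gives the robot as it stands.
- The arm moves only by the shell command python3 -m handwheel 'ROWS' [OPENING] [FORCE]. ROWS is a JSON object of lists of equal length, an entry for each row: "linear": the shift along the tool's x, y, z in units of 40 mm (1.0 is 40 mm), a list of three; "rotation": the turn, a rotation vector about the tool's x, y, z in units of 5 degrees (1.0 is 5 degrees), a list of three. A call has 1 to 10 rows; each row is the pose to reach, as a shift and turn from the pose commanded when the call began, along the tool's axes at that moment; what a row does not reach only later rows make up. A row lasts 1/12 s, in which the tool goes at most 41.7 mm and 7.16 degrees, less where a joint would pass 70% of its speed; a pose out of reach is approached as far as the arm can. A call with a gripper value outside its range is refused whole. OPENING is the finger opening in mm, from 0 to 85.4, set as the call begins (- or left out, the last holds). The fingers move at their own pace and stop on an object; FORCE is the grip in N (left out, the last holds). Time passes only in rows, so rows that repeat a pose let the fingers close. It gives the time, the measured TCP pose, the force, the opening and the grip force at its end, in the units of the state.
- manip.observe(): the state, without advancing time (a new reading comes with each control period).
- cams.get_image(name): name is "side" or "top"; returns (picture, depth): 480x640x3 uint8, red, green, blue; 480x640 float32, m along the optical axis (not along the pixel's ray), 0 where there is no reading.
- cams.camera_model(name): a dict with "fov_y" (degrees; the focal length in pixels is half the picture's height over the tangent of half this angle, whatever the lens; pixels are square), "cx", "cy" (the principal point, pixels), "dist_coeffs" ([k1, k2, p1, p2, k3] as OpenCV has them; the pictures are not rectified), "R" (3x3) and "t" (3): a world point X has camera coordinates R X + t. Camera axes: x right, y down, z forward; pixel columns grow to the right and rows downward; lengths in m; the calibration is good to about 2 mm. A picture is of the moment at which its call begins. camera_model takes no time and is no camera call.
- manip.finish_job(): hands the job in; it is judged then, once.
The state is a dict: "clock": time; "joints": joint angles; "qd": joint speeds; "joint_efforts": joint torques, N m; "eef_pos": TCP position; "ee_rot": TCP orientation; "wrist_force": force on the tool from outside, world axes, zero at the start; "moment": the same for the moment, N m; "opening": opening from 0.0 (shut) to 1.0 (fully open); "grasp_force": force on a finger pad.
Only numpy, scipy, OpenCV 4.12 (cv2) and the standard library are available. Lean on these libraries where they do the work, as an engineer would, in place of code of your own. Each camera call takes 0.05 s, during which the arm holds its last target. There are 200 camera calls.

## Task

Pick up the yellow drilling template by its black bridge handle and gently press the large end of its keyhole over the brass head of the loose bolt on the sloping grey fixture board, wherever along its slot the bolt now stands, until the template lies flat on the board. Then slide it down the slope, without forcing it, until the bolt has come down to the lower end of its slot and the template is locked fully home; let go and leave it lying flat and straight. Do not push the bolt down beforehand, and leave the jars, spanner and side cutters where they are.

Things in the scene. Friction and masses are not known exactly. Their poses are not given: they have to be found in the camera images.
- plate: Loose yellow drilling template, plate 130 (x) x 100 (y) x 4 mm, 0.2 to 0.4 kg, flat on the bench at the start. Origin: centre of its underside; z out of its top (handle side); x along the keyhole, from large end to narrow slot
- keyhole (a point): Centre of the keyhole's large round end, on the template's underside, 8 mm from its origin toward its +x, y = 0. Hole 20 mm in diameter; from it a slot 11 mm wide, on y = 0, runs toward +x and ends 29.5 mm from this point
- handle (a point): Middle of the black bridge handle's bar, at x = 20, y = 0, z = 38 mm in the template's frame, over the keyhole. Bar 14 mm thick along x, 78 mm long along y, 16 mm high; its legs at y = +-34 mm leave 58 mm between them, 26 mm under the bar. Grip it across x
- face: Fixed sloping grey face of the fixture board, 205 (x) x 160 (y) mm, 30 degrees to the bench. z: outward normal; x: straight up the slope, roughly away from the robot; y across. Origin on the surface where the template's origin must end: with the template home the two frames coincide. Template and board or bolt must never press together with more than 50 N
- slot_low (a point): On the face, y = 0, x = 33.5 mm: where the bolt's axis is when at the lower end of its T-slot, which runs 58 mm up the slope. The bolt slides only along it, stiffly (about 9 N), and stays put. At the start it stands 12 to 46 mm above this point; that is not measured: see it or feel for it. Shank 8 mm, head 16 mm in diameter with chamfered rim, head underside 7 mm, top 13 mm off the face
- jar_0: bystander: the amber jar nearest the tool chest in the front of the jar group, 46 mm in diameter, 68 mm high, origin under its centre; to be left alone
- spanner: bystander: steel spanner 188 mm long lying on the bench, origin under its centre; to be left alone
- side_cutters: bystander: orange-handled side cutters, 139 x 69 mm, lying on the bench, origin under its centre; to be left alone
Things that resemble listed ones, but are neither listed nor needed, are in the scene too. There is more than one size of the plate; the job needs the larger.

How it is judged:
By the outcome, as a careful person would: the job done as asked, in the order asked, and still so for the second after the job is handed in, with the robot touching nothing.
It also fails if it takes over 51 s, if anything falls off the work surface, if the arm or the gripper's body presses on something with over 40 N, if the wrist force passes 120 N, or if a joint passes its speed limit or range.

## Working session

There is one attempt and no reset: what is moved stays moved. The work goes in short steps, Python scripts to look and compute and a shell command to move; the robot and the scene stay as the last step left them, time stands still between calls to the robot, and variables do not carry over. Pictures are saved under pics/ and viewed, at most 10 in all, crops included, and the job is handed in when it is done.

```bash
mkdir -p pics; ls; python3 - <<'E'
from station import manip,cams
import cv2,numpy as np
for n in("side","top"):
    im,d=cams.get_image(n); cv2.imwrite(f"pics/{n}0.png",im[:,:,::-1]); np.save(f"pics/{n}0.npy",d)
    print(cams.camera_model(n))
print(manip.observe())
E
```

```text
pics
{'fov_y': 53.93231310411356, 'cx': 316.8156720813354, 'cy': 243.59205280214425, 'dist_coeffs': array([-0.05074228,  0.        ,  0.        ,  0.        ,  0.        ]), 'R': array([[-0.88107759, -0.47238774, -0.02349702],
       [-0.2731264 ,  0.54872552, -0.79012801],
       [ 0.3861402 , -0.68974642, -0.61249132]]), 't': array([0.54009782, 0.17901389, 1.00345374])}
{'fov_y': 57.85515240955096, 'cx': 320.19598072257037, 'cy': 241.75776305113698, 'dist_coeffs': array([0.02070462, 0.        , 0.        , 0.        , 0.        ]), 'R': array([[-0.02509737, -0.99961837, -0.01154259],
       [-0.99825648,  0.02567688, -0.05314784],
       [ 0.05342394,  0.01018859, -0.99851994]]), 't': array([0.10237892, 0.58191975, 0.89909994])}
{'clock': 0.1, 'joints': array([-1.24351723e+00,  3.07489839e-01,  1.50754297e+00,  1.10179622e-06,
        1.32840372e+00, -7.35006907e-02]), 'qd': array([-0.00158297, -0.00178588, -0.00190035,  0.00058857,  0.00125339,
       -0.00088951]), 'joint_efforts': array([ 4.04024840e-04, -4.58528030e+01, -2.52608246e+01, -1.12235759e-05,
        5.71701676e-03, -2.93853236e-05]), 'eef_pos': array([ 0.22411478, -0.528882  ,  0.24947782]), 'ee_rot': array([-9.14594670e-04,  9.79988653e-01,  1.99051225e-01, -1.16140071e-04]), 'wrist_force': array([ 0.04052176, -1.37908607,  0.04293354]), 'moment': array([0.00855915, 0.01556409, 0.00161675]), 'grasp_force': 0.0, 'opening': 0.9972359919701539}
```

View pics/top0.png

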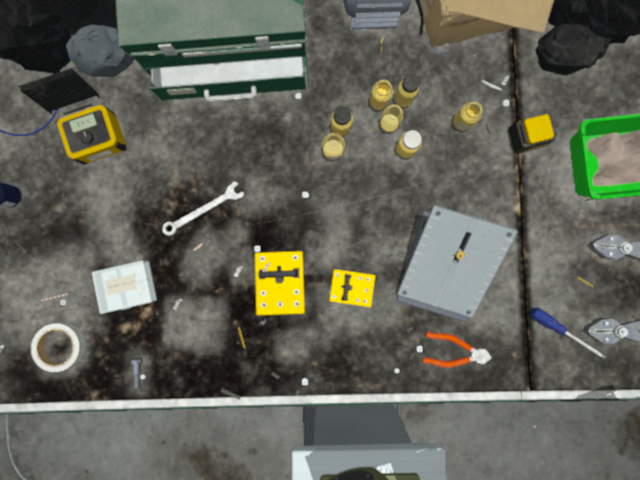

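View pics/side0.png

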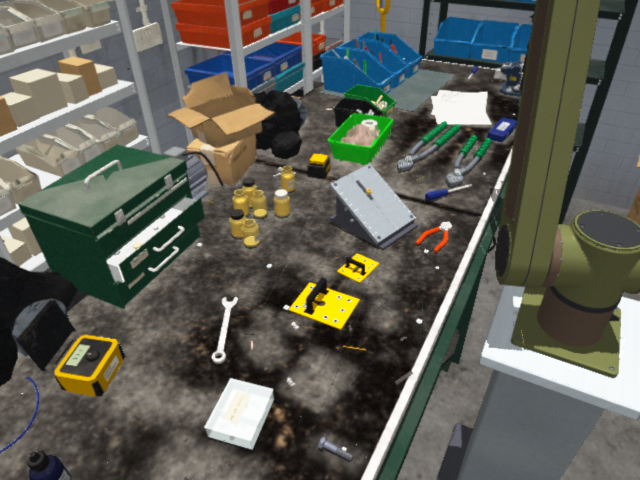

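The top view shows two yellow templates: the larger at (280,283) and a smaller lookalike at (353,288). The board is at (458,262) with the brass bolt at (460,254). The jars are at (330-410,90-155), the spanner at (203,208) and the side cutters at (458,350). The side view shows the large template at (325,303), the small one at (357,267) and the bolt at (369,190). The larger template fits the description, so I'll confirm it in an enlarged crop and measure.

```bash
cat > h.py <<'E'
import numpy as np,cv2
from station import cams
from scipy.spatial.transform import Rotation as Rn
def K(n):
    m=cams.camera_model(n); f=240/np.tan(np.radians(m["fov_y"]/2))
    return np.array([[f,0,m["cx"]],[0,f,m["cy"]],[0,0,1]]),m["dist_coeffs"],m["R"],m["t"]
def ray(n,uv):
    k,d,R,t=K(n); p=cv2.undistortPoints(np.array(uv,float).reshape(-1,1,2),k,d)[:,0]
    return -R.T@t, np.c_[p,np.ones(len(p))]@R
def onplane(n,uv,p0,nrm):
    c,r=ray(n,uv); nrm=np.asarray(nrm,float)
    return c+r*((np.asarray(p0)-c)@nrm/(r@nrm))[:,None]
def onz(n,uv,z): return onplane(n,uv,[0,0,z],[0,0,1])
def cloud(n,d):
    v,u=np.mgrid[:480,:640]; c,r=ray(n,np.c_[u.ravel(),v.ravel()])
    return (c+r*d.reshape(-1,1)).reshape(480,640,3)
def proj(n,X):
    k,d,R,t=K(n); return cv2.projectPoints(np.array(X,float).reshape(-1,3),cv2.Rodrigues(R)[0],t,k,d)[0][:,0]
def tri(a,b):
    c1,r1=ray("top",a);c2,r2=ray("side",b);r1,r2=r1[0],r2[0]
    s=np.linalg.lstsq(np.c_[r1,-r2],c2-c1,rcond=None)[0]; P,Q=c1+s[0]*r1,c2+s[1]*r2
    return (P+Q)/2,np.linalg.norm(P-Q)
E
python3 - <<'E'
from h import *
np.set_printoptions(precision=4,suppress=True)
im={n:cv2.imread(f"pics/{n}0.png") for n in("top","side")}; D={n:np.load(f"pics/{n}0.npy") for n in im}
print("cams",ray("top",[[0,0]])[0],ray("side",[[0,0]])[0])
for n in im:
    h=cv2.cvtColor(im[n],cv2.COLOR_BGR2HSV); m=cv2.inRange(h,(22,150,90),(34,255,255))
    m=cv2.morphologyEx(m,cv2.MORPH_CLOSE,np.ones((3,3)))
    for c in cv2.findContours(m,cv2.RETR_EXTERNAL,cv2.CHAIN_APPROX_NONE)[0]:
        if cv2.contourArea(c)<600: continue
        r=cv2.minAreaRect(cv2.convexHull(c)); q=cv2.approxPolyDP(cv2.convexHull(c),6,True)[:,0]
        W=onz(n,q,.004); print(n,r,"quad",q.tolist(),"\n",W,"sides",np.linalg.norm(W-np.roll(W,-1,0),axis=1))
# face plane from depth
for n,(u0,u1,v0,v1) in {"top":(425,490,225,295),"side":(345,395,185,225)}.items():
    C=cloud(n,D[n]); P=C[v0:v1,u0:u1].reshape(-1,3); P=P[D[n][v0:v1,u0:u1].ravel()>0]
    for _ in range(4):
        c=P.mean(0); nv=np.linalg.svd(P-c,full_matrices=False)[2][2]; nv*=np.sign(nv[2]); e=(P-c)@nv; P=P[abs(e)<max(.004,0)] if _ else P[abs(e)<.015]
    print(n,"plane",c,nv,"tilt",np.degrees(np.arccos(nv[2])),"std",e.std(),len(P))
a=cv2.resize(im["top"][240:325,240:390],None,fx=5,fy=5,interpolation=cv2.INTER_CUBIC)
b=cv2.resize(im["top"][195:325,390:525],None,fx=4,fy=4,interpolation=cv2.INTER_CUBIC)
cv2.imwrite("pics/ca.png",a);cv2.imwrite("pics/cb.png",b)
E
```

```text
cams [0.5354 0.0782 0.9299] [0.1373 0.849  0.7687]
top ((351.7432556152344, 287.45947265625), (42.993682861328125, 33.220027923583984), 8.972626686096191) quad [[334, 269], [375, 276], [370, 306], [329, 299]] 
 [[ 0.5262  0.0598  0.004 ]
 [ 0.5092 -0.0268  0.004 ]
 [ 0.4463 -0.0142  0.004 ]
 [ 0.4631  0.0721  0.004 ]] sides [0.0882 0.0642 0.0879 0.0643]
top ((279.25714111328125, 282.64080810546875), (64.66204071044922, 49.5736198425293), 88.9583740234375) quad [[302, 251], [304, 312], [257, 315], [254, 253]] 
 [[0.5662 0.127  0.004 ]
 [0.437  0.1257 0.004 ]
 [0.4332 0.2254 0.004 ]
 [0.5646 0.2296 0.004 ]] sides [0.1292 0.0998 0.1315 0.1026]
top ((538.4118041992188, 128.64706420898438), (25.708772659301758, 27.163990020751953), 75.96376037597656) quad [[547, 114], [553, 136], [528, 143], [523, 121]] 
 [[ 0.8462 -0.4044  0.004 ]
 [ 0.7982 -0.4148  0.004 ]
 [ 0.7848 -0.3616  0.004 ]
 [ 0.8328 -0.3532  0.004 ]] sides [0.0491 0.0549 0.0487 0.053 ]
top ((90.7821044921875, 134.18426513671875), (50.80110168457031, 58.45525360107422), 71.02959442138672) quad [[105, 107], [123, 138], [120, 151
[... 439 characters left out ...]
[0.8496 0.4757 0.004 ]
 [0.801  0.5048 0.004 ]
 [0.7784 0.5967 0.004 ]
 [0.837  0.6154 0.004 ]
 [0.8891 0.6004 0.004 ]] sides [0.0743 0.0567 0.0946 0.0615 0.0542 0.1051]
side ((323.9794616699219, 304.5548400878906), (62.382938385009766, 35.46347427368164), 20.556045532226562) quad [[309, 282], [359, 299], [340, 329], [289, 310]] 
 [[0.5652 0.1286 0.004 ]
 [0.4347 0.1275 0.004 ]
 [0.4335 0.2293 0.004 ]
 [0.5603 0.2303 0.004 ]] sides [0.1305 0.1017 0.1268 0.1018]
top plane [ 0.5381 -0.1772  0.0789] [-0.4763  0.1579  0.865 ] tilt 30.121144723356842 std 0.0013199834434787481 4271
side plane [ 0.5224 -0.1533  0.065 ] [-0.467   0.1552  0.8705] tilt 29.479620023917946 std 0.0017022532895396537 1363
```

View pics/ca.png

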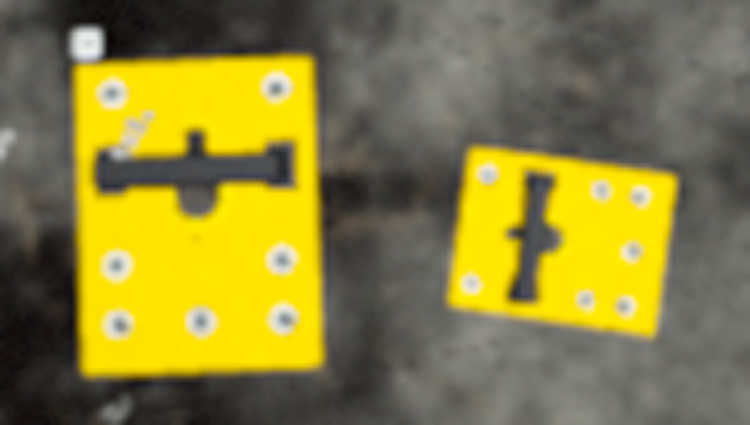

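View pics/cb.png

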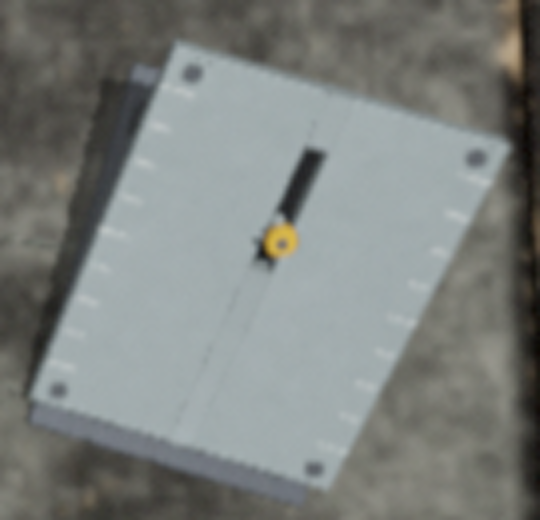

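The crop shows the large template at left, 130x100 mm by measurement, with the keyhole's large end at crop (197,205) below the bar and its slot at (195,140) above. So template +x points up the picture, which is world +x. The board crop shows the slot running from (263,265) to (315,150) and the brass head at (281,240).

```bash
python3 - <<'E'
from h import *
np.set_printoptions(precision=4,suppress=True)
im={n:cv2.imread(f"pics/{n}0.png") for n in("top","side")}
roi={"top":(390,195,525,325),"side":(320,155,425,250)}
nrm0=np.array([-.474,.1575,.866]);nrm0/=np.linalg.norm(nrm0)
for n in im:
    u0,v0,u1,v1=roi[n]; h=cv2.cvtColor(im[n],cv2.COLOR_BGR2HSV)[v0:v1,u0:u1]
    print(n,"hsv face",h[70,80] if n=="top" else h[45,60])
    m=cv2.inRange(h,(80,5,130),(120,70,255)); m=cv2.morphologyEx(m,cv2.MORPH_OPEN,np.ones((3,3)))
    c=max(cv2.findContours(m,0,1)[0],key=cv2.contourArea); hu=cv2.convexHull(c)
    q=cv2.approxPolyDP(hu,5,True)[:,0]+[u0,v0]
    p0=np.array([.5381,-.1772,.0789]) if n=="top" else np.array([.5224,-.1533,.065])
    W=onplane(n,q,p0,nrm0); print("corners",q.tolist(),"\n",W,"sides",np.linalg.norm(W-np.roll(W,-1,0),axis=1))
    b=cv2.inRange(h,(10,110,110),(32,255,255)); 
    b=max(cv2.findContours(b,0,1)[0],key=cv2.contourArea); M=cv2.minEnclosingCircle(b); bb=cv2.boundingRect(b)
    bc=np.array([bb[0]+(bb[2]-1)/2+u0,bb[1]+(bb[3]-1)/2+v0]); print("bolt px",bc,bb,cv2.contourArea(b))
    print("bolt head top centre",onplane(n,[bc],p0+.012*nrm0,nrm0))
    e=np.zeros_like(m);cv2.drawContours(e,[cv2.convexHull(c)],-1,255,-1); e=cv2.erode(e,np.ones((15,15)))
    d=cv2.inRange(h,(0,0,0),(180,255,85))&e
    y,x=np.nonzero(d); P=onplane(n,np.c_[x+u0,y+v0],p0,nrm0)
    ux=np.array([-nrm0[0],-nrm0[1],0]);ux=np.cross(np.cross(nrm0,ux),nrm0);ux/=np.linalg.norm(ux);uy=np.cross(nrm0,ux)
    F=np.c_[(P-p0)@ux,(P-p0)@uy]*1e3
    print("ux",ux,"dark face coords: x range",F[:,0].min(),F[:,0].max(),"n",len(F)); o=F[:,0].argsort(); print(F[o][::max(1,len(o)//25)])
    B=onplane(n,[bc],p0+.012*nrm0,nrm0)[0]-p0; print("bolt face mm",B@ux*1e3,B@uy*1e3, "corners",np.c_[(W-p0)@ux,(W-p0)@uy]*1e3)
E
```

```text
top hsv face [ 93  16 175]
corners [[434, 206], [516, 231], [472, 316], [398, 294]] 
 [[ 0.6395 -0.1263  0.1251]
 [ 0.5891 -0.2747  0.1245]
 [ 0.4231 -0.2207  0.0239]
 [ 0.4715 -0.0709  0.0231]] sides [0.1567 0.2015 0.1574 0.2042]
bolt px [459.5 254.5] (66, 56, 8, 8) 37.0
bolt head top centre [[ 0.5488 -0.1777  0.0987]]
ux [ 0.8221 -0.2731  0.4996] dark face coords: x range 0.9206123174039339 61.37772528516891 n 84
[[ 0.9206 -0.9297]
 [ 2.3462  1.6536]
 [ 3.77    4.2336]
 [ 7.8339  5.8681]
 [28.0952  0.1672]
 [29.4821  2.712 ]
 [30.8672  5.2537]
 [32.6448  0.0596]
 [34.0253  2.5981]
 [35.4039  5.1334]
 [37.1714 -0.0473]
 [38.5454  2.485 ]
 [39.9176  5.0141]
 [41.6751 -0.1533]
 [42.4583  4.0937]
 [44.2101 -1.0648]
 [45.5741  1.4581]
 [46.7376 -1.9736]
 [48.098   0.5462]
 [49.4566  3.0629]
 [50.8134  5.5764]
 [51.9695  2.1507]
 [53.3228  4.6612]
 [55.0506 -0.4665]
 [55.8248  3.7487]
 [57.5469 -1.3703]
 [58.8922  1.1341]
 [60.2356  3.6353]]
bolt face mm 18.836365277184594 2.9468763517963157 corners [[  92.5518   80.2514]
 [  91.3517  -76.4335]
 [-110.1683  -77.5574]
 [-111.6826   79.839
[... 530 characters left out ...]
   ~~~^^^^^^
  File "h.py", line 8, in ray
    k,d,R,t=K(n); p=cv2.undistortPoints(np.array(uv,float).reshape(-1,1,2),k,d)[:,0]
                    ~~~~~~~~~~~~~~~~~~~^^^^^^^^^^^^^^^^^^^^^^^^^^^^^^^^^^^^^^^^
cv2.error: OpenCV(4.12.0) /io/opencv/modules/calib3d/src/undistort.dispatch.cpp:347: error: (-215:Assertion failed) CV_IS_MAT(_src) && CV_IS_MAT(_dst) && (_src->rows == 1 || _src->cols == 1) && (_dst->rows == 1 || _dst->cols == 1) && _src->cols + _src->rows - 1 == _dst->rows + _dst->cols - 1 && (CV_MAT_TYPE(_src->type) == CV_32FC2 || CV_MAT_TYPE(_src->type) == CV_64FC2) && (CV_MAT_TYPE(_dst->type) == CV_32FC2 || CV_MAT_TYPE(_dst->type) == CV_64FC2) in function 'cvUndistortPointsInternal'
```

```bash
cat >> h.py <<'E'
nrm=np.array([-.474,.1575,.866]);nrm/=np.linalg.norm(nrm)
ux=np.array([-nrm[0],-nrm[1],0]);ux=np.cross(np.cross(nrm,ux),nrm);ux/=np.linalg.norm(ux);uy=np.cross(nrm,ux)
p0=np.array([.5381,-.1772,.0789])
def face(v): return np.c_[(np.atleast_2d(v)-p0)@np.c_[ux,uy,nrm]]*1e3
def fpt(x,y,z): return p0+(x*ux+y*uy+z*nrm)/1e3
RF=np.c_[uy,ux,-nrm]            # tool axes on the face
def go(P,R):
    from station import manip
    s=manip.observe(); q=s["ee_rot"]; R0=Rn.from_quat(np.r_[q[1:],q[0]]).as_matrix()
    print("lin",np.round(R0.T@(np.asarray(P)-s["eef_pos"])/.04,2),"rot",np.round(np.degrees(Rn.from_matrix(R0.T@R).as_rotvec())/5,2))
def yawR(a): return np.array([[-np.sin(a),np.cos(a),0],[np.cos(a),np.sin(a),0],[0,0,-1.]])
E
python3 - <<'E'
from h import *
np.set_printoptions(precision=4,suppress=True)
im={n:cv2.imread(f"pics/{n}0.png") for n in("top","side")}
h=cv2.cvtColor(im["top"],cv2.COLOR_BGR2HSV)[262:284,257:302]
m=cv2.inRange(h,(0,0,0),(180,255,110)); c=max(cv2.findContours(m,0,1)[0],key=cv2.contourArea)
y,x=np.nonzero(m); P=onz("top",np.c_[x+257,y+262],.046)
print("dark ext x",P[:,0].min(),P[:,0].max(),"y",P[:,1].min(),P[:,1].max())
s=abs(P[:,1]-.178)>.012; f=np.polyfit(P[s,1],P[s,0],1); print("bar line x at y=.178",np.polyval(f,.178),"yaw deg",-np.degrees(f[0]))
u0,v0=355,178; hs=cv2.cvtColor(im["side"],cv2.COLOR_BGR2HSV)[v0:202,u0:385]
b=cv2.inRange(hs,(8,90,90),(34,255,255)); y,x=np.nonzero(b); print("side brass",x.min()+u0,x.max()+u0,y.min()+v0,y.max()+v0,len(x))
bs=[x.mean()+u0,y.mean()+v0]; X,e=tri([459.5,254.5],bs); print("bolt tri",X,e,"face",face(X)); print("side on 12mm",face(onplane("side",[bs],p0+.012*nrm,nrm)))
print("mid");go([.45,-.2,.25],yawR(0.014)); 
E
```

```text
dark ext x 0.5050270029871566 0.533543775730005 y 0.13578235813556866 0.2133254019432416
bar line x at y=.178 0.5201959800170964 yaw deg 1.1459483249881428
side brass 366 371 189 193 23
bolt tri [ 0.5485 -0.1792  0.0943] 0.0008267235256084842 face [[16.8304  1.3922  8.1163]]
side on 12mm [[15.4948  4.4282 12.    ]]
mid
lin [ 8.41 -5.37 -0.  ] rot [ -0.02  -0.01 -13.57]
```

```bash
R='[8.4,-5.4,0]'; python3 -m handwheel '{"linear":[[8.4,-5.4,0],[8.4,-5.4,0],[8.4,-5.4,0],[8.4,-5.4,0],[8.4,-5.4,0],[8.4,-5.4,0],[8.4,-5.4,0],[8.4,-5.4,0],[8.4,-5.4,0],[8.4,-5.4,0]],"rotation":[[0,0,-13.6],[0,0,-13.6],[0,0,-13.6],[0,0,-13.6],[0,0,-13.6],[0,0,-13.6],[0,0,-13.6],[0,0,-13.6],[0,0,-13.6],[0,0,-13.6]]}' 85
python3 -c "
from h import *
go([.52,.1765,.16],yawR(.016))"
```

```text
clock: 0.93
eef_pos: [0.4507, -0.1959, 0.2501]
ee_rot: [-0.0, 0.698, 0.716, 0.001]
wrist_force: [1.2, -0.8, 0.7]
opening: 0.996
grasp_force: 0.0
lin [9.26 1.96 2.27] rot [ 0.   -0.02  0.1 ]
```

```bash
python3 -m handwheel '{"linear":[[9.3,1.7,0],[9.3,1.7,0],[9.3,1.7,0],[9.3,1.7,0],[9.3,1.7,0],[9.3,1.7,2],[9.3,1.7,2],[9.3,1.7,2],[9.3,1.7,2],[9.3,1.7,2]],"rotation":[[0,0,0.1],[0,0,0.1],[0,0,0.1],[0,0,0.1],[0,0,0.1],[0,0,0.1],[0,0,0.1],[0,0,0.1],[0,0,0.1],[0,0,0.1]]}' 85
python3 -c "
from h import *
go([.52,.1765,.038],yawR(.016))"
```

```text
clock: 1.77
eef_pos: [0.5103, 0.1773, 0.168]
ee_rot: [-0.001, 0.703, 0.711, -0.001]
wrist_force: [0.6, -0.6, 1.0]
opening: 1.002
grasp_force: 0.0
lin [-0.03  0.25  3.25] rot [-0.03 -0.01 -0.07]
```

```bash
python3 -m handwheel '{"linear":[[0,0.25,1],[0,0.25,2],[0,0.25,2.6],[0,0.25,3],[0,0.25,3.2],[0,0.25,3.25],[0,0.25,3.25]],"rotation":[[0,0,-0.1],[0,0,-0.1],[0,0,-0.1],[0,0,-0.1],[0,0,-0.1],[0,0,-0.1],[0,0,-0.1]]}' 45
python3 -m handwheel '{"linear":[[0,0,0],[0,0,0],[0,0,0],[0,0,0],[0,0,0],[0,0,0],[0,0,0],[0,0,0]],"rotation":[[0,0,0],[0,0,0],[0,0,0],[0,0,0],[0,0,0],[0,0,0],[0,0,0],[0,0,0]]}' 0 60
python3 -c "
from h import *
go([.52,.1765,.038],yawR(.016))"
```

```text
clock: 2.35
eef_pos: [0.5211, 0.1736, 0.04]
ee_rot: [-0.0, 0.701, 0.713, -0.0]
wrist_force: [0.4, -0.7, -0.6]
opening: 0.529
grasp_force: 0.0
clock: 3.02
eef_pos: [0.522, 0.1739, 0.0419]
ee_rot: [0.001, 0.701, 0.713, 0.001]
wrist_force: [-1.2, -0.4, 7.3]
opening: 0.149
grasp_force: 60.1
lin [ 0.07 -0.05  0.1 ] rot [ 0.03 -0.01  0.01]
```

```bash
python3 -m handwheel '{"linear":[[0,0,-0.3],[0,0,-0.8],[0,0,-1.6],[0,0,-2.4],[0,0,-3.2],[0,0,-4],[0,0,-4],[0,0,-4],[0,0,-4]],"rotation":[[0,0,0],[0,0,0],[0,0,0],[0,0,0],[0,0,0],[0,0,0],[0,0,0],[0,0,0],[0,0,0]]}' 0 100
python3 - <<'E'
from h import *
from station import manip
np.set_printoptions(precision=4,suppress=True)
for n in("top","side"):
    im,d=cams.get_image(n); cv2.imwrite(f"pics/{n}1.png",im[:,:,::-1])
    s=manip.observe(); print(s["clock"],s["eef_pos"],s["ee_rot"],s["wrist_force"],s["moment"])
    h=cv2.cvtColor(im,cv2.COLOR_RGB2HSV); m=cv2.inRange(h,(22,150,90),(34,255,255))
    m=cv2.morphologyEx(m,cv2.MORPH_CLOSE,np.ones((5,5)))
    m[:, :180]=0
    for c in cv2.findContours(m,0,1)[0]:
        if cv2.contourArea(c)>300:
            q=cv2.approxPolyDP(cv2.convexHull(c),6,True)[:,0]; print(n,q.tolist()); print(onz(n,q,s["eef_pos"][2]-.034))
a=cv2.imread("pics/side1.png")[160:340,220:460]; b=cv2.imread("pics/top1.png")[200:350,220:420]
cv2.imwrite("pics/c1.png",np.vstack([cv2.resize(a,(480,360)),cv2.resize(b,(320,240))if 0 else cv2.copyMakeBorder(cv2.resize(b,(320,240)),0,0,0,160,0)]))
E
```

```text
clock: 3.77
eef_pos: [0.5201, 0.1734, 0.1997]
ee_rot: [-0.0, 0.701, 0.713, -0.001]
wrist_force: [-0.7, 0.6, -2.6]
opening: 0.144
grasp_force: 97.9
3.8167 [0.5196 0.1733 0.1988] [-0.0009  0.7011  0.713  -0.0014] [-0.6848  0.0597 -2.801 ] [-0.0203 -0.0439  0.006 ]
top [[334, 269], [375, 276], [370, 306], [329, 299]]
[[ 0.5278  0.063   0.1648]
 [ 0.5138 -0.0085  0.1648]
 [ 0.4618  0.0019  0.1648]
 [ 0.4756  0.0732  0.1648]]
top [[281, 248], [298, 249], [299, 322]]
[[0.5671 0.1555 0.1648]
 [0.5646 0.1255 0.1648]
 [0.437  0.1266 0.1648]]
top [[547, 114], [553, 136], [528, 143], [523, 121]]
[[ 0.7923 -0.3206  0.1648]
 [ 0.7526 -0.3292  0.1648]
 [ 0.7415 -0.2852  0.1648]
 [ 0.7812 -0.2783  0.1648]]
3.8667 [0.5195 0.1733 0.1983] [-0.0011  0.7011  0.713  -0.0018] [-0.4658  0.0073 -2.0884] [ 0.0002 -0.0421 -0.0145]
side [[284, 255], [305, 232], [361, 244], [378, 264], [359, 282]]
[[0.5602 0.2315 0.1643]
 [0.5606 0.1437 0.1643]
 [0.4352 0.1286 0.1643]
 [0.3791 0.1725 0.1643]
 [0.391  0.2372 0.1643]]
side [[252, 187], [263, 201], [256, 231], [244, 239], [232, 229], [234, 199]]
[[0.7722 0.0374 0.1643]
 [0.7115 0.0796 0.1643]
 [0.6583 0.188  0.1643]
 [0.6651 0.2236 0.1643]
 [0.7101 0.2054 0.1643]
 [0.7796 0.1029 0.1643]]
```

View pics/c1.png

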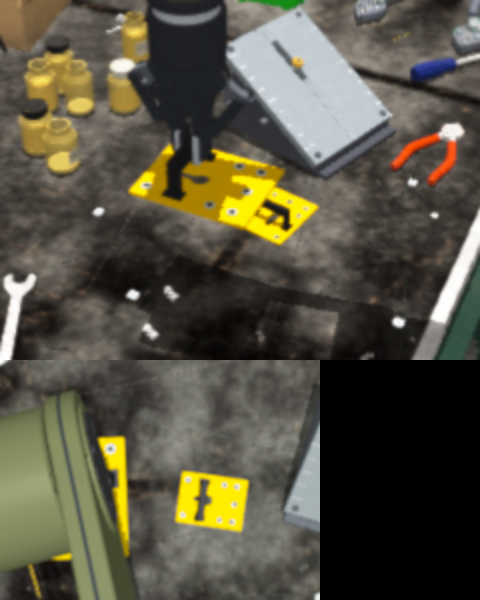

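The side crop shows the large template held level by its handle, with the smaller one still on the bench and the bolt unmoved at crop (298,62). Next I move to hover over the bolt.

```bash
python3 -c "
from h import *
print(fpt(29.8,-.8,100))
go(fpt(29.8,-.8,100),RF)"
```

```text
[ 0.51493152 -0.17034462  0.18041308]
lin [-8.59 -0.26  0.46] rot [-5.98 -0.99  3.79]
```

```bash
python3 -m handwheel '{"linear":[[-1,-0.26,0],[-2,-0.26,0],[-3,-0.26,0],[-4,-0.26,0],[-5,-0.26,0],[-6,-0.26,0.2],[-7,-0.26,0.46],[-8,-0.26,0.46],[-8.59,-0.26,0.46],[-8.59,-0.26,0.46]],"rotation":[[-0.6,-0.1,0.4],[-1.3,-0.2,0.8],[-2,-0.33,1.3],[-2.7,-0.45,1.7],[-3.4,-0.55,2.1],[-4,-0.66,2.5],[-4.8,-0.8,3],[-5.4,-0.9,3.4],[-5.98,-0.99,3.79],[-5.98,-0.99,3.79]]}'
python3 -m handwheel '{"linear":[[0,0,0],[0,0,0],[0,0,0],[0,0,0]],"rotation":[[0,0,0],[0,0,0],[0,0,0],[0,0,0]]}'
python3 -c "
from h import *
go(fpt(29.8,-.8,75),RF)"
```

```text
clock: 4.7
eef_pos: [0.5133, -0.1729, 0.1787]
ee_rot: [0.209, 0.786, 0.562, 0.151]
wrist_force: [-0.8, 1.0, -2.4]
opening: 0.145
grasp_force: 98.4
clock: 5.03
eef_pos: [0.5168, -0.1689, 0.1817]
ee_rot: [0.21, 0.783, 0.565, 0.153]
wrist_force: [0.6, 0.1, -2.3]
opening: 0.14
grasp_force: 98.4
lin [-0.05 -0.05  0.64] rot [ 0.03 -0.04  0.  ]
```

```bash
python3 -m handwheel '{"linear":[[-0.05,-0.05,0.64],[-0.05,-0.05,0.64],[-0.05,-0.05,0.64],[-0.05,-0.05,0.64]],"rotation":[[0,0,0],[0,0,0],[0,0,0],[0,0,0]]}'
python3 - <<'E'
from h import *
from station import manip
np.set_printoptions(precision=4,suppress=True)
for n in("side","top"):
    im,d=cams.get_image(n); cv2.imwrite(f"pics/{n}2.png",im[:,:,::-1])
    s=manip.observe(); print(s["clock"],face(s["eef_pos"]),s["ee_rot"],s["wrist_force"])
go(fpt(29.8,-.8,75),RF)
a=cv2.imread("pics/side2.png")[130:260,300:440]; b=cv2.imread("pics/top2.png")[190:330,380:540]
cv2.imwrite("pics/c2.png",np.hstack([cv2.resize(a,(400,372),interpolation=2),cv2.resize(b,(400,350),interpolation=2)[:372]if 0 else cv2.resize(b,(400,372),interpolation=2)]))
E
```

```text
clock: 5.37
eef_pos: [0.5265, -0.1745, 0.1588]
ee_rot: [0.21, 0.783, 0.565, 0.153]
wrist_force: [-0.1, 0.2, -2.8]
opening: 0.142
grasp_force: 98.5
5.4167 [[29.9924 -1.2827 75.4086]] [0.2103 0.783  0.565  0.1534] [-0.9346 -0.2853 -2.5195]
5.4667 [[30.2471 -1.4326 75.594 ]] [0.2106 0.783  0.5648 0.1536] [-0.2645 -0.4854 -2.7568]
lin [ 0.02 -0.01  0.01] rot [ 0.05 -0.03 -0.01]
```

View pics/c2.png

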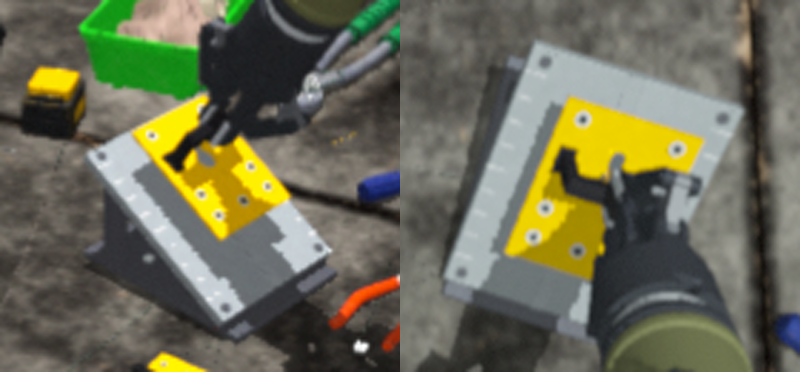

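The left side view shows the template parallel above the board, keyhole end facing down-slope. In the right top view its left corners are at crop (568,97) and (506,253) and its right corner at (703,138). Next I measure its offset from the tool using these corners.

```bash
python3 - <<'E'
from h import *
np.set_printoptions(precision=1,suppress=True)
for n,(u0,v0,u1,v1) in {"top":(400,215,505,305),"side":(335,150,410,220)}.items():
    im=cv2.imread(f"pics/{n}2.png"); h=cv2.cvtColor(im,cv2.COLOR_BGR2HSV)[v0:v1,u0:u1]
    m=cv2.inRange(h,(20,140,70),(36,255,255)); m=cv2.morphologyEx(m,cv2.MORPH_CLOSE,np.ones((3,3)))
    c=np.vstack([c for c in cv2.findContours(m,0,1)[0] if cv2.contourArea(c)>60])
    hu=cv2.convexHull(c)[:,0]+[u0,v0]
    F=face(onplane(n,hu,p0+.0415*nrm,nrm)); print(n); print(np.c_[hu,F[:,:2]])
E
```

```text
top
[[451.  227.   78.1  46.7]
 [498.  241.   78.1 -39.5]
 [500.  242.   77.4 -43.4]
 [500.  244.   73.8 -45.1]
 [495.  253.   54.5 -44.5]
 [456.  294.  -49.2 -13.8]
 [454.  294.  -50.4 -10.4]
 [447.  292.  -50.7   3.3]
 [423.  285.  -51.4  50.7]
 [422.  284.  -49.9  53.2]
 [422.  283.  -47.8  54. ]
 [423.  280.  -40.9  54.5]
 [444.  232.   65.1  54.5]
 [447.  227.   75.9  53.2]]
side
[[373.  164.   66.5 -45.4]
 [401.  197.  -53.6 -44.5]
 [401.  198.  -55.9 -42.1]
 [400.  199.  -56.8 -36.9]
 [397.  201.  -57.2 -23.8]
 [381.  211.  -57.8  42.1]
 [377.  213.  -56.9  56.9]
 [376.  213.  -55.5  59.5]
 [374.  211.  -48.3  60.3]
 [354.  187.   34.3  60.2]
 [347.  178.   65.2  58.8]
 [347.  176.   70.2  54.3]
 [348.  175.   71.4  49.5]
 [351.  173.   72.5  36.9]
 [371.  163.   71.8 -42.1]]
```

```bash
python3 - <<'E'
from h import *
from station import manip
np.set_printoptions(precision=2,suppress=True)
for n,(u0,v0,u1,v1) in {"top":(400,215,505,305),"side":(335,150,410,220)}.items():
    im,d=cams.get_image(n); h=cv2.cvtColor(im,cv2.COLOR_RGB2HSV); m=np.zeros((480,640),np.uint8)
    m[v0:v1,u0:u1]=cv2.inRange(h,(20,140,70),(36,255,255))[v0:v1,u0:u1]; m=cv2.erode(m,np.ones((3,3)))
    F=face(cloud(n,d)[(m>0)&(d>0)]); A=np.c_[F[:,:2],np.ones(len(F))]; k=np.ones(len(F),bool)
    for _ in range(5): s=np.linalg.lstsq(A[k],F[k,2],rcond=None)[0]; k=abs(A@s-F[:,2])<3
    print(n,"plane z slope deg x,y",np.degrees(s[:2]),"z at (10,2)",s@[10,2,1],k.sum(),"extent",F[k].min(0),F[k].max(0))
    m2=np.zeros_like(m); v=np.s_[200:330,395:520] if n=="top" else np.s_[155:245,325:420]
    m2[v]=cv2.inRange(h,(85,5,120),(120,50,255))[v]; m2=cv2.erode(m2,np.ones((3,3)))
    G=face(cloud(n,d)[(m2>0)&(d>0)]); print(" board z median",np.median(G[:,2]),len(G))
s=manip.observe(); print(face(s["eef_pos"]))
q=s["ee_rot"];R0=Rn.from_quat(np.r_[q[1:],q[0]]).as_matrix(); print("tool in face\n",np.c_[ux,uy,nrm].T@R0)
E
```

```text
top plane z slope deg x,y [0.35 0.18] z at (10,2) 37.28009897709443 1469 extent [-51.58 -45.51  34.15] [75.35 50.85 40.54]
 board z median 0.1263808341759714 2471
side plane z slope deg x,y [0.22 0.31] z at (10,2) 36.912460721148264 639 extent [-52.48 -46.36  33.81] [73.57 52.18 40.18]
 board z median -0.6616886176907437 714
[[30.4  -1.71 75.68]]
tool in face
 [[ 0.  1.  0.]
 [ 1. -0.  0.]
 [ 0.  0. -1.]]
```

```bash
python3 -m handwheel '{"linear":[[0,-0.03,0.2],[0,-0.03,0.35],[0,-0.03,0.45],[0,-0.03,0.45],[0,-0.03,0.45]],"rotation":[[0,0,0],[0,0,0],[0,0,0],[0,0,0],[0,0,0]]}' | grep -E "force"
python3 -m handwheel '{"linear":[[0,0,0.05],[0,0,0.1],[0,0,0.1]],"rotation":[[0,0,0],[0,0,0],[0,0,0]]}'| grep -E "force"
cat > st.py <<'E'
from h import *
from station import manip
np.set_printoptions(precision=1,suppress=True)
s=manip.observe(); M=np.c_[ux,uy,nrm]
q=s["ee_rot"];R0=Rn.from_quat(np.r_[q[1:],q[0]])
print(round(s["clock"],2),"TCP face",face(s["eef_pos"])[0],"F face",s["wrist_force"]@M,"mom face",np.round(s["moment"]@M,2),"tilt err deg",np.degrees((Rn.from_matrix(RF).inv()*R0).as_rotvec()),"grip",s["grasp_force"])
E
python3 st.py
```

```text
wrist_force: [-0.6, 0.0, -2.4]
grasp_force: 98.5
wrist_force: [0.4, 1.9, -2.4]
grasp_force: 98.5
6.23 TCP face [28.7 -1.9 52.7] F face [-1.4  1.9 -2. ] mom face [-0.   0.5  0. ] tilt err deg [-0.2  0.1  0.1] grip 98.54674458503723
```

```bash
python3 -m handwheel '{"linear":[[0,0,0.03],[0,0,0.05],[0,0,0.05]],"rotation":[[0,0,0],[0,0,0],[0,0,0]]}'| grep -E "wrist"; python3 st.py

```

```text
wrist_force: [-0.3, 0.0, -3.0]
6.48 TCP face [28.7 -1.9 50.9] F face [-1.8 -0.1 -2.5] mom face [-0.   0.4 -0.1] tilt err deg [-0.2  0.1  0.1] grip 98.54658722877502
```

```bash
python3 -m handwheel '{"linear":[[0,0,0.03],[0,0,0.06],[0,0,0.06]],"rotation":[[0,0,0],[0,0,0],[0,0,0]]}'| grep -E "wrist"; python3 st.py
python3 -m handwheel '{"linear":[[0,0,0.03],[0,0,0.05],[0,0,0.05]],"rotation":[[0,0,0],[0,0,0],[0,0,0]]}'| grep -E "wrist"; python3 st.py
```

```text
wrist_force: [0.2, -0.5, -2.9]
6.73 TCP face [28.7 -1.9 48.4] F face [-1.2 -0.4 -2.6] mom face [-0.1  0.4 -0. ] tilt err deg [-0.2  0.1  0.1] grip 98.54614734649658
wrist_force: [0.4, 0.5, -2.1]
6.98 TCP face [28.7 -1.9 46.4] F face [-0.8  0.6 -2. ] mom face [0.  0.4 0. ] tilt err deg [-0.2  0.1  0.1] grip 98.54674458503723
```

```bash
python3 -m handwheel '{"linear":[[0,0,0.03],[0,0,0.05],[0,0,0.05]],"rotation":[[0,0,0],[0,0,0],[0,0,0]]}'| grep -E "wrist"; python3 st.py
python3 -m handwheel '{"linear":[[0,0,0.02],[0,0,0.03],[0,0,0.03]],"rotation":[[0,0,0],[0,0,0],[0,0,0]]}'| grep -E "wrist"; python3 st.py
```

```text
wrist_force: [-0.7, -0.2, -2.3]
7.23 TCP face [28.7 -1.8 44.4] F face [-1.7 -0.4 -1.7] mom face [0.  0.5 0. ] tilt err deg [-0.2  0.1  0.1] grip 98.54611158370972
wrist_force: [0.1, -0.2, -2.9]
7.48 TCP face [28.7 -1.9 43.3] F face [-1.3 -0.1 -2.6] mom face [0.  0.4 0. ] tilt err deg [-0.2  0.1  0.1] grip 98.54745626449585
```

```bash
python3 -m handwheel '{"linear":[[0,0,0.02],[0,0,0.03],[0,0,0.03]],"rotation":[[0,0,0],[0,0,0],[0,0,0]]}'| grep -E "wrist"; python3 st.py
python3 - <<'E'
from h import *
for n in("side","top"):
    im,d=cams.get_image(n); cv2.imwrite(f"pics/{n}3.png",im[:,:,::-1])
a=cv2.imread("pics/side3.png")[155:245,325:425]; b=cv2.imread("pics/top3.png")[200:320,390:530]
cv2.imwrite("pics/c3.png",np.hstack([cv2.resize(a,(400,360),interpolation=2),cv2.resize(b,(400,360),interpolation=2)]))
E
```

```text
wrist_force: [-1.1, 0.8, -0.3]
7.73 TCP face [28.9 -1.9 42.3] F face [-1.3  0.5  0.4] mom face [ 0.   0.5 -0. ] tilt err deg [-0.2  0.1  0.1] grip 98.98930549621582
```

View pics/c3.png

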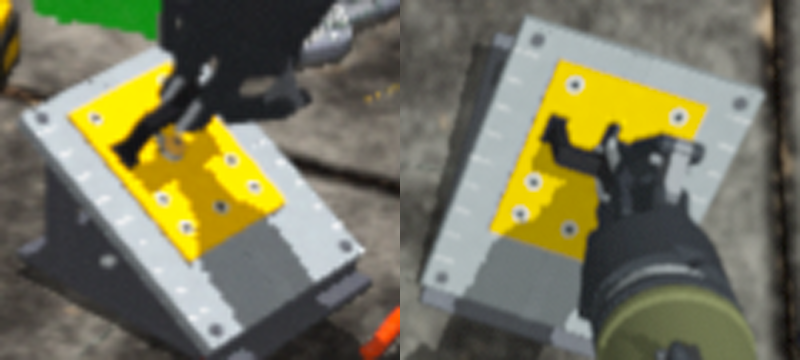

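The side crop shows the template down on the board with the bolt head inside the keyhole at crop (172,147). First contact came at the expected height, so I'll press lightly and then slide.

```bash
python3 -m handwheel '{"linear":[[0,0,0.02],[0,0,0.02],[0,0,0.02]],"rotation":[[0,0,0],[0,0,0],[0,0,0]]}'| grep -E "wrist"; python3 st.py
```

```text
wrist_force: [-7.8, 2.2, 8.0]
8.08 TCP face [28.9 -1.8 42.3] F face [-3.1 -0.4 11. ] mom face [-0.1  0.6 -0. ] tilt err deg [-0.2  0.1  0.1] grip 100.44551610946655
```

```bash
python3 -m handwheel '{"linear":[[0,0,-0.01],[0,-0.08,-0.01],[0,-0.16,-0.01],[0,-0.24,-0.01],[0,-0.24,-0.01]],"rotation":[[0,0,0],[0,0,0],[0,0,0],[0,0,0],[0,0,0]]}'| grep -E "wrist"; python3 st.py
```

```text
wrist_force: [-1.9, -0.1, 6.6]
8.5 TCP face [21.8 -2.4 42.3] F face [ 1.8 -0.7  6.6] mom face [-0.1  0.2  0. ] tilt err deg [-0.5  0.1  0.1] grip 99.8152220249176
```

```bash
python3 -m handwheel '{"linear":[[0,-0.08,0],[0,-0.16,0],[0,-0.2,0],[0,-0.2,0]],"rotation":[[0,0,0],[0,0,0],[0,0,0],[0,0,0]]}'| grep -E "wrist"; python3 st.py
```

```text
wrist_force: [-2.0, 0.5, 8.1]
8.83 TCP face [14.4 -2.5 42.3] F face [ 2.3 -0.1  8. ] mom face [-0.1  0.1  0. ] tilt err deg [-0.6  0.   0.1] grip 99.89461898803711
```

```bash
python3 -m handwheel '{"linear":[[0,-0.06,0],[0,-0.12,0],[0,-0.18,0],[0,-0.18,0]],"rotation":[[0,0,0],[0,0,0],[0,0,0],[0,0,0]]}'| grep -E "wrist"; python3 st.py
```

```text
wrist_force: [-1.8, -0.4, 9.8]
9.17 TCP face [ 7.4 -2.5 42.3] F face [ 3.5 -1.   9.2] mom face [-0.1 -0.1  0. ] tilt err deg [-0.6  0.   0.1] grip 99.94381427764893
```

```bash
python3 -m handwheel '{"linear":[[0,-0.06,0],[0,-0.12,0],[0,-0.12,0]],"rotation":[[0,0,0],[0,0,0],[0,0,0]]}'| grep -E "wrist"; python3 st.py
```

```text
wrist_force: [-1.8, -0.2, 8.8]
9.42 TCP face [ 2.8 -2.6 42.3] F face [ 3.  -0.8  8.4] mom face [-0.1 -0.1 -0. ] tilt err deg [-0.6  0.   0.1] grip 100.00137448310852
```

```bash
python3 -m handwheel '{"linear":[[0,-0.05,0],[0,-0.1,0],[0,-0.1,0]],"rotation":[[0,0,0],[0,0,0],[0,0,0]]}'| grep -E "wrist"; python3 st.py
```

```text
wrist_force: [3.7, 1.4, 10.3]
9.67 TCP face [ 2.3 -2.8 42.3] F face [7.8 2.5 7.4] mom face [ 0.4 -0.6 -0. ] tilt err deg [-0.9 -0.   0.1] grip 99.80429291725159
```

```bash
python3 -m handwheel '{"linear":[[0,-0.05,0],[0,-0.1,0],[0,-0.1,0]],"rotation":[[0,0,0],[0,0,0],[0,0,0]]}'| grep -E "wrist"; python3 st.py
```

```text
wrist_force: [8.2, 2.3, 13.9]
9.92 TCP face [ 1.7 -3.1 42.4] F face [13.1  4.8  8.5] mom face [ 0.8 -1.2 -0. ] tilt err deg [-1.2 -0.1  0.1] grip 99.96233119745739
```

```bash
python3 -m handwheel '{"linear":[[0.01,-0.04,0],[0.02,-0.08,0],[0.02,-0.1,0],[0.02,-0.1,0]],"rotation":[[0.1,0,0],[0.2,0,0],[0.2,0,0],[0.2,0,0]]}'| grep -E "wrist"; python3 st.py
```

```text
wrist_force: [6.1, -0.8, 11.1]
10.25 TCP face [-1.6 -3.  42.3] F face [10.8  1.1  6.6] mom face [ 0.1 -1.5 -0.1] tilt err deg [-0.3 -0.1  0.1] grip 99.91763234138489
```

```bash
python3 -m handwheel '{"linear":[[0.01,-0.05,0],[0.01,-0.1,0],[0.01,-0.1,0]],"rotation":[[0.06,0,0],[0.06,0,0],[0.06,0,0]]}'| grep -E "wrist"; python3 st.py
```

```text
wrist_force: [4.4, -3.1, 11.8]
10.5 TCP face [-6.2 -2.8 42.2] F face [10.3 -1.6  7.6] mom face [-0.1 -1.6 -0. ] tilt err deg [-0.  -0.2  0.1] grip 99.95566248893738
```

```bash
python3 -m handwheel '{"linear":[[0.01,-0.05,0],[0.01,-0.1,0],[0.01,-0.1,0]],"rotation":[[0,0,0],[0,0,0],[0,0,0]]}'| grep -E "wrist"; python3 st.py
```

```text
wrist_force: [3.9, -5.4, 11.6]
10.75 TCP face [-10.4  -2.7  42.2] F face [10.4 -3.9  7.4] mom face [-0.4 -1.5 -0.1] tilt err deg [ 0.  -0.2  0.1] grip 99.96972799301147
```

```bash
python3 -m handwheel '{"linear":[[-0.01,-0.03,0],[-0.01,-0.05,0],[-0.01,-0.05,0]],"rotation":[[0,0,0],[0,0,0],[0,0,0]]}'| grep -E "wrist"; python3 st.py
```

```text
wrist_force: [4.1, -2.0, 11.7]
11.0 TCP face [-12.5  -2.9  42.2] F face [ 9.8 -0.6  7.9] mom face [-0.1 -1.5 -0.1] tilt err deg [ 0.  -0.2  0.1] grip 99.89313840866089
```

```bash
python3 -m handwheel '{"linear":[[-0.005,-0.03,0],[-0.005,-0.05,0],[-0.005,-0.05,0]],"rotation":[[0,0,0],[0,0,0],[0,0,0]]}'| grep -E "wrist"; python3 st.py
```

```text
wrist_force: [5.4, -1.0, 10.8]
11.25 TCP face [-14.7  -2.9  42.3] F face [10.1  0.8  6.6] mom face [ 0.  -1.5  0. ] tilt err deg [ 0.1 -0.2  0.1] grip 99.85554814338684
```

```bash
python3 -m handwheel '{"linear":[[0,-0.02,0],[0,-0.04,0],[0,-0.04,0]],"rotation":[[0,0,0],[0,0,0],[0,0,0]]}'| grep -E "wrist"; python3 st.py
```

```text
wrist_force: [7.3, -1.3, 11.5]
11.5 TCP face [-15.   -3.   42.3] F face [12.1  1.   6.3] mom face [ 0.3 -1.8 -0.1] tilt err deg [-0.1 -0.2  0.1] grip 99.781494140625
```

```bash
python3 -m handwheel '{"linear":[[0,-0.02,0],[0,-0.04,0],[0,-0.04,0]],"rotation":[[0,0,0],[0,0,0],[0,0,0]]}'| grep -E "wrist"; python3 st.py
```

```text
wrist_force: [9.1, -0.7, 11.7]
11.75 TCP face [-15.2  -3.1  42.3] F face [13.6  2.2  5.7] mom face [ 0.6 -2.1 -0.1] tilt err deg [-0.2 -0.2  0.1] grip 99.82947707176208
```

```bash
python3 -m handwheel '{"linear":[[0.005,-0.04,0],[0.005,-0.08,0],[0.005,-0.12,0],[0.005,-0.12,0]],"rotation":[[0.04,0,0],[0.04,0,0],[0.04,0,0],[0.04,0,0]]}'| grep -E "wrist"; python3 st.py
```

```text
wrist_force: [16.9, 2.7, 15.3]
12.08 TCP face [-15.4  -3.2  42.4] F face [20.8  7.9  5.7] mom face [ 1.3 -3.  -0.1] tilt err deg [-0.4 -0.3  0.1] grip 99.92575764656067
```

```bash
python3 -m handwheel '{"linear":[[-0.005,0.06,0],[-0.005,0.12,0],[-0.005,0.18,0],[-0.005,0.18,0]],"rotation":[[-0.02,0,0],[-0.04,0,0],[-0.04,0,0],[-0.04,0,0]]}'| grep -E "wrist"; python3 st.py
```

```text
wrist_force: [6.6, -0.7, 10.4]
12.42 TCP face [-15.   -2.9  42.2] F face [10.8  1.4  5.7] mom face [ 0.1 -1.6 -0. ] tilt err deg [ 0.  -0.2  0.1] grip 100.06877303123474
```

```bash
python3 -m handwheel '{"linear":[[0,0.02,-0.005],[0,0.04,-0.01],[0,0.04,-0.01]],"rotation":[[0,0,0],[0,0,0],[0,0,0]]}'| grep -E "wrist"; python3 st.py
```

```text
wrist_force: [5.4, -2.5, 6.7]
12.67 TCP face [-15.   -2.9  42.3] F face [ 8.4 -0.7  2.8] mom face [-0.2 -1.3 -0.1] tilt err deg [ 0.2 -0.1  0.1] grip 99.3311870098114
```

```bash
python3 -m handwheel '{"linear":[[0,0.03,0],[0,0.06,0],[0,0.06,0]],"rotation":[[0,0,0],[0,0,0],[0,0,0]]}'| grep -E "wrist"; python3 st.py
python3 - <<'E'
from h import *
for n in("side","top"):
    im,d=cams.get_image(n); cv2.imwrite(f"pics/{n}4.png",im[:,:,::-1])
a=cv2.imread("pics/side4.png")[155:245,325:425]; b=cv2.imread("pics/top4.png")[200:320,390:530]
cv2.imwrite("pics/c4.png",np.hstack([cv2.resize(a,(400,360),interpolation=2),cv2.resize(b,(400,360),interpolation=2)]))
E
```

```text
wrist_force: [4.3, -4.7, 5.8]
12.92 TCP face [-14.8  -2.6  42.3] F face [ 7.7 -3.1  2.2] mom face [-0.5 -1.1 -0. ] tilt err deg [ 0.4 -0.1  0.1] grip 99.4888973236084
```

View pics/c4.png

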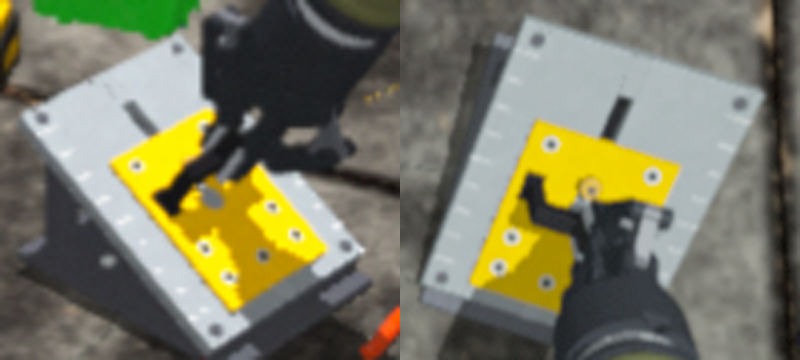

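The side crop shows the keyhole's large end empty at (212,198). The top crop shows the bolt head at the narrow end of the keyhole at (592,188), and the bare board slot runs above the template. Next I release.

```bash
python3 -m handwheel '{"linear":[[-0.01,0,0],[-0.02,0.02,0],[-0.02,0.03,0],[-0.02,0.03,0]],"rotation":[[-0.04,0,0],[-0.06,0,0],[-0.06,0,0],[-0.06,0,0]]}' - 20| grep -E "wrist"; python3 st.py
python3 -m handwheel '{"linear":[[0,0,0],[0,0,0],[0,0,0],[0,0,0],[0,0,0]],"rotation":[[0,0,0],[0,0,0],[0,0,0],[0,0,0],[0,0,0]]}' 50| grep -E "wrist|open|grasp"; python3 st.py
```

```text
wrist_force: [4.6, -1.0, 5.9]
13.35 TCP face [-14.9  -2.8  42.2] F face [7.  0.5 2.7] mom face [-0.  -1.  -0.1] tilt err deg [ 0.2 -0.   0.1] grip 99.56196784973145
wrist_force: [-0.4, 0.2, 0.3]
opening: 0.585
grasp_force: 0.0
13.77 TCP face [-21.6  -1.4  42. ] F face [-0.2  0.1  0.5] mom face [ 0.   0.2 -0. ] tilt err deg [0.9 0.1 0.1] grip 0.0
```

```bash
python3 -m handwheel '{"linear":[[0,0.1,-0.3],[0,0.1,-0.8],[0,0.1,-1.6],[0,0.1,-2.6],[0,0.1,-3.6],[0,0.1,-4],[0,0.1,-4]],"rotation":[[0,0,0],[0,0,0],[0,0,0],[0,0,0],[0,0,0],[0,0,0],[0,0,0]]}' | grep -E "pos|wrist"
python3 -m handwheel '{"linear":[[1,0,-0.5],[2,0,-1],[3,0,-1],[4,0,-1],[5,0,-1],[6,0,-1],[6,0,-1],[6,0,-1]],"rotation":[[0,0,0],[0,0,0],[0,0,0],[0,0,0],[0,0,0],[0,0,0],[0,0,0],[0,0,0]]}'| grep -E "pos|wrist"
python3 - <<'E'
from h import *
np.set_printoptions(precision=2,suppress=True)
out=[]
for n,(u0,v0,u1,v1) in {"top":(400,200,520,310),"side":(330,155,420,245)}.items():
    im,d=cams.get_image(n); cv2.imwrite(f"pics/{n}5.png",im[:,:,::-1]); h=cv2.cvtColor(im,cv2.COLOR_RGB2HSV); m=np.zeros((480,640),np.uint8)
    m[v0:v1,u0:u1]=cv2.inRange(h,(20,140,70),(36,255,255))[v0:v1,u0:u1]
    c=max(cv2.findContours(cv2.morphologyEx(m,cv2.MORPH_CLOSE,np.ones((3,3))),0,1)[0],key=cv2.contourArea)
    q=cv2.approxPolyDP(cv2.convexHull(c),5,True)[:,0]; print(n,q.tolist(),"\n",face(onplane(n,q,p0+.004*nrm,nrm))[:,:2])
    m=cv2.erode(m,np.ones((3,3))); F=face(cloud(n,d)[(m>0)&(d>0)]); A=np.c_[F[:,:2],np.ones(len(F))]; k=abs(F[:,2]-4)<8
    for _ in range(5): s=np.linalg.lstsq(A[k],F[k,2],rcond=None)[0]; k=abs(A@s-F[:,2])<3
    print("slope deg",np.degrees(s[:2]),"z",s@[-35,2,1],k.sum())
    out.append(cv2.resize(im[v0-5:v1+5,u0-5:u1+5,::-1],(400,400),interpolation=2))
cv2.imwrite("pics/c5.png",np.hstack(out))
E
```

```text
eef_pos: [0.43, -0.1434, 0.2508]
wrist_force: [0.2, -0.8, -0.0]
eef_pos: [0.4888, 0.0949, 0.281]
wrist_force: [0.2, -0.1, 0.4]
top [[438, 240], [487, 255], [461, 307], [415, 294]] 
 [[ 31.33  49.35]
 [ 30.75 -47.21]
 [-95.07 -47.55]
 [-97.46  48.59]]
slope deg [0.16 0.19] z 3.9579765537336367 1623
side [[380, 187], [405, 216], [383, 232], [355, 199]] 
 [[  10.6   -45.16]
 [ -96.26  -46.2 ]
 [-100.29   50.35]
 [  15.76   51.94]]
slope deg [-0.24 -0.25] z 3.357420445798406 532
```

View pics/c5.png

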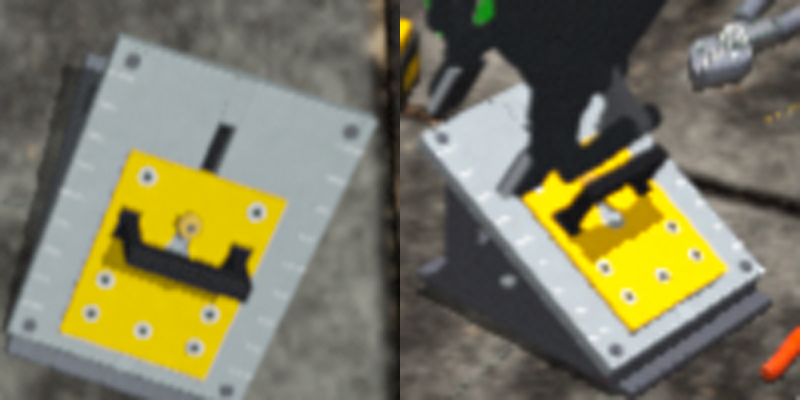

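```bash
python3 - <<'E'
from h import *
im=cv2.imread("pics/top5.png"); h=cv2.cvtColor(im,cv2.COLOR_BGR2HSV)
m=cv2.inRange(h[257:271,449:465],(10,80,80),(21,255,235)); y,x=np.nonzero(m); print(len(x),x.min(),x.max(),y.min(),y.max())
b=[(x.min()+x.max())/2+449,(y.min()+y.max())/2+257]; print(b,face(onplane("top",[b,[456.7,263.4]],p0+.012*nrm,nrm)))
E
```

```text
6 4 9 5 8
[np.float64(455.5), np.float64(263.5)] [[-1.63157173  2.5605555  12.        ]
 [-0.69484533  0.55554928 12.        ]]
```

```bash
python3 -c "
from station import manip
print(manip.finish_job())"
```

```text
the job is handed in; nothing more can be done
None
```

The job is handed in: the larger yellow template lies flat and straight on the board (within about 0.5°), and the slide came to a firm stop at about 21 N along the slope with the bolt where I measured its slot's lower end (about ±2 mm); the gripper is clear and the jars, spanner and side cutters were not touched.

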